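# Press the terracotta mould in the toggle-clamp jig

## Robot

A 6-joint arm with a two-finger parallel gripper is mounted at the origin on the work surface. World frame = base frame: x ahead of the robot, y to its left, z up, the work surface at z = 0. Lengths are in m, angles in rad, forces in N, time in s.
With the tool pointing down it reaches from about 0.4 to 0.925 m from the base axis. Payload 12.5 kg.
Tool frame: the origin (TCP) lies on the centre line of the jaws, within the pads' length; the fingertips stand 14 mm ahead of it and the grasp point (between the pads) lies 5 mm behind it; z points along the fingers, y is the line along which they close (so a half turn about z gives the same grasp; the last joint's range is limited). The gripper opens to 95 mm and grips with 3 to 60 N. Pads are 20 mm wide; open, the fingers measure 119 mm over their backs; the gripper's body (75 mm by 180 mm) begins 59 mm behind the grasp point.
Start: joints at [1.098, 0.491, 1.559, -0, 1.092, -0.106], TCP at [0.224, 0.583, 0.229] pointing down, gripper open.
Joint ranges: [-3.1, 3.1], [-0.84, 2.19], [0.05, 2.79], [-1.13, 4.28], [0.06, 2.93], [-2.69, 2.69]. Speed limits (rad/s): [2.22, 2.22, 2.79, 3.14, 3.14, 3.14].

## Interface

Orientations are given as a unit quaternion [x, y, z, w].
In Python, from bench import arm gives the robot as it stands.
- The arm moves only by the tool apply_moves, never from a script. Its argument "steps" is a list of rows, each a list of 5 numbers: the shift along the tool's x, y, z in units of 50 mm (1.0 is 50 mm), then the turn about the tool's z in units of 5 degrees (1.0 is 5 degrees), then the closure, from 0 (fully open) to 1 (shut). A call has 1 to 5 rows; each row shifts and turns the commanded pose from where the row before left it, along the tool's axes as they then stand; what a row does not reach is not made up. A row lasts 1/8 s, in which the tool goes at most 62.5 mm and 10.7 degrees, less where a joint would pass 70% of its speed; a pose out of reach is approached as far as the arm can. A call is refused whole if a number of a shift passes 1 or a number of a turn 1, either way. A call with a gripper value outside its range is refused whole. The fingers move at their own pace and stop on an object; "force" is the grip in N (left out, the last holds). Time passes only in rows, so rows that do not move let the fingers close. It gives the time, the measured TCP pose, the force, the opening and the grip force at its end, in the units of the state.
- arm.get_obs(): the state, without advancing time (a new reading comes with each control period).
- arm.read_camera(name): name is "side" or "top"; returns the picture (480x640x3 uint8, red, green, blue); there is no depth.
- arm.camera_info(name): a dict with "fov_y" (degrees; the focal length in pixels is half the picture's height over the tangent of half this angle, whatever the lens; pixels are square), "cx", "cy" (the principal point, pixels), "extrinsics" (4x4, takes a point from world to camera coordinates). Camera axes: x right, y down, z forward; pixel columns grow to the right and rows downward; lengths in m; the calibration is good to about 2 mm. A picture is of the moment at which its call begins. camera_info takes no time and is no camera call.
- arm.finish_job(): hands the job in; it is judged then, once.
The state is a dict: "time_s": time; "joint_positions": joint angles; "joint_velocities": joint speeds; "joint_efforts": joint torques, N m; "eef_pos": TCP position; "tool_rot": TCP orientation; "ft_force": force on the tool from outside, world axes, zero at the start; "torque": the same for the moment, N m; "grip_width": finger opening in m; "grasp_force": force on a finger pad.
Only numpy, scipy, OpenCV 4.12 (cv2) and the standard library are available. Lean on these libraries where they do the work, as an engineer would, in place of code of your own. Each camera call takes 0.05 s, during which the arm holds its last target. There are 200 camera calls.

## Task

Push the terracotta mould fully home against the back stop of its nest, then swing that nest's red-knobbed toggle clamp over centre so that it holds the mould down by itself, and take your hand off it for about three seconds. Then swing the clamp back fully open, with the mould still home. Leave the white mould, its clamp and the things on the bench alone.

Things in the scene. Friction and masses are not known exactly. Their poses are not given: they have to be found in the camera images.
- jig: fixed aluminium jig plate, 12 mm thick, x -95 to +85 mm, y +-170 mm. Origin on the bench, z up, x from the nests' open fronts to their back stops (away from the robot), y left. Two nests, centre lines y = +80 (left) and -80 mm (right): dark side rails 76 mm apart (x -20 to +70, top 30 mm above the bench), dark back stop with its front face at x = +70 (top 42 mm above the bench)
- clay_mould: loose terracotta-coloured two-part mould, block 100 mm (its x) x 70 mm (its y) x 45 mm high, 0.45 kg; origin at the centre of its underside. Starts in the left or the right nest, 20 to 35 mm short of the back stop, resting on the plate (its top 57 mm above the bench)
- white_mould: loose white plaster mould of the same size, in the other nest, also short of its stop; to be left as it is. Origin at the centre of its underside
- left_home (a point): where the origin of a mould lies when it is fully home in the left nest of the jig (y +80 mm in the jig's frame): jig x +20 mm, y +80 mm, on the plate's top 12 mm above the bench; axes as the jig's
- left_pivot (a point): hinge axis (along jig x) of the left nest's toggle clamp: jig x +20 mm, y +138 mm, 75 mm above the bench, between two blue cheeks (38 mm over both in jig x, 30 mm in y, top 90 mm high). A short flat steel arm swings about it from upright (open) to level (closed), its rubber pad then on the mould's top
- left_knob (a point): centre of the red ball knob (30 mm diameter) at the end of the left clamp's steel handle (12 mm thick, 110 mm from the pivot); moves with the clamp. Open: the handle leans 48 deg from upright to the outside (left, +y), knob 149 mm above the bench. Closed: it leans 48 deg the other way, over the mould, same height
- left_clamp (a joint): swing of the left clamp in rad: 0 fully open, 0.84 handle upright (the centre), 1.68 pad down on a mould (1.78 on nothing). A damped spring drives it from the centre to either end (by a brass strut on its tower) by itself, in a second or two; about 10 N at the knob moves it
- right_home (a point): where the origin of a mould lies when it is fully home in the right nest of the jig (y -80 mm in the jig's frame): jig x +20 mm, y -80 mm, on the plate's top 12 mm above the bench; axes as the jig's
- right_pivot (a point): hinge axis (along jig x) of the right nest's toggle clamp: jig x +20 mm, y -138 mm, 75 mm above the bench, between two blue cheeks (38 mm over both in jig x, 30 mm in y, top 90 mm high). A short flat steel arm swings about it from upright (open) to level (closed), its rubber pad then on the mould's top
- right_knob (a point): centre of the red ball knob (30 mm diameter) at the end of the right clamp's steel handle (12 mm thick, 110 mm from the pivot); moves with the clamp. Open: the handle leans 48 deg from upright to the outside (right, -y), knob 149 mm above the bench. Closed: it leans 48 deg the other way, over the mould, same height
- right_clamp (a joint): swing of the right clamp in rad: 0 fully open, 0.84 handle upright (the centre), 1.68 pad down on a mould (1.78 on nothing). A damped spring drives it from the centre to either end (by a brass strut on its tower) by itself, in a second or two; about 10 N at the knob moves it
- figure_a: bystander: painted clay figurine, cream robe, dark head, 100 mm tall, 42 mm wide foot; origin at the centre of its underside, z up
- figure_b: bystander: painted clay figurine, cream robe, dark head, 100 mm tall, 42 mm wide foot; origin at the centre of its underside, z up
- figure_c: bystander: painted clay figurine, cream robe, dark head, 100 mm tall, 42 mm wide foot; origin at the centre of its underside, z up
- glue_bottle: bystander: white bottle, 48 mm wide, 110 mm tall; origin under its centre
- paint_pot: bystander: black paint pot, 70 mm wide, 75 mm tall; origin under its centre
Not all that is in view belongs to the job. Leave any turquoise or yellow look-alike of the clay_mould alone.

How it is judged:
By the outcome, as a careful person would: the job done as asked, in the order asked, and still so for the second after the job is handed in, with the robot touching nothing.
It also fails if it takes over 64 s, if anything falls off the work surface, if the arm or the gripper's body presses on something with over 40 N, if the wrist force passes 120 N, or if a joint passes its speed limit or range.

## Working session

There is one attempt and no reset: what is moved stays moved. The work goes in short steps, Python scripts to look and compute and a tool call to move; the robot and the scene stay as the last step left them, time stands still between calls to the robot, and variables do not carry over. Pictures are saved under pics/ and viewed, at most 10 in all, crops included, and the job is handed in when it is done.

Besides the shell and the picture viewer there is one more tool, called after "Call:" as name(argument=value, ...), one argument or row to a line, values as JSON. apply_moves: Moves the arm, as the interface text tells. Its arguments: {"type":"object","properties":{"steps":{"type":"array"},"force":{"type":"number"}},"required":["steps"]}

```bash
mkdir -p pics; ls
python3 - <<'E'
from bench import arm
import cv2,numpy as np
for n in("side","top"):
    im=arm.read_camera(n); cv2.imwrite(f"pics/{n}0.png",im[:,:,::-1])
    c=arm.camera_info(n); print(n,c["fov_y"],c["cx"],c["cy"],np.round(c["extrinsics"],4).tolist(), [k for k in c])
o=arm.get_obs();print(o["time_s"],o["eef_pos"],o["tool_rot"],o["grip_width"],o["ft_force"])
E
```

```text
pics
side 55.583799443274316 319.5776585810238 232.73893129487084 [[0.8218, -0.5695, -0.0137, -0.3946], [-0.435, -0.6118, -0.6606, 0.3015], [0.3679, 0.5489, -0.7506, 0.9053], [0.0, 0.0, 0.0, 1.0]] ['fov_y', 'cx', 'cy', 'extrinsics']
top 51.72850026224128 324.65568864062664 239.07413598085137 [[-0.0025, -1.0, 0.0046, 0.0184], [-0.9906, 0.0019, -0.1369, 0.5115], [0.1369, -0.0049, -0.9906, 1.3642], [0.0, 0.0, 0.0, 1.0]] ['fov_y', 'cx', 'cy', 'extrinsics']
0.1 [0.22401859 0.58325291 0.22814138] [ 1.82358956e-01  9.83231900e-01 -4.72472830e-04 -1.39407900e-04] 0.095062769230851 [ 0.10139188  0.09716497 -0.88662611]
```

View pics/side0.png

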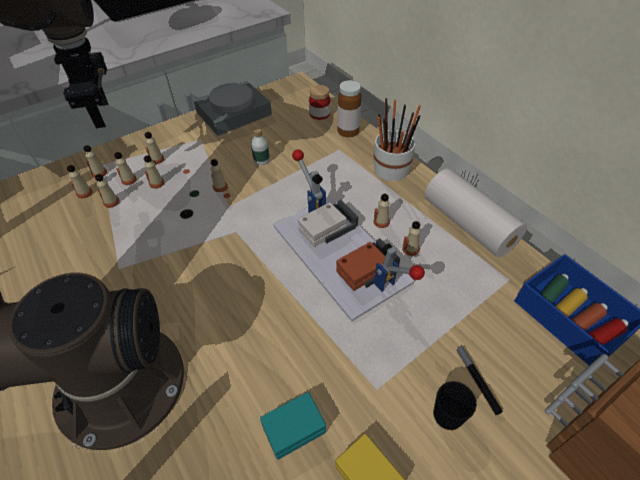

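View pics/top0.png

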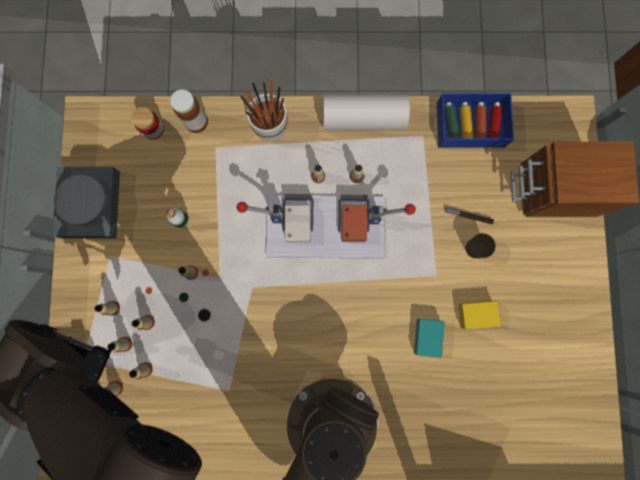

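The top view shows the terracotta mould in the right nest at about (354,222), with its knob at (410,209). The white mould is in the left nest at (297,220), with its knob at (242,207). The turquoise (430,338) and yellow (481,315) blocks are look-alikes. The orange and red paint tubes in the blue tray, around (481,120), aren't candidates either. Only the block in the right nest fits the description, so I'll confirm it in a crop and measure.

```bash
cat > h.py <<'E'
from bench import arm
import cv2,numpy as np
def cam(n):
    c=arm.camera_info(n); f=240/np.tan(np.radians(c["fov_y"])/2)
    return np.array([[f,0,c["cx"]],[0,f,c["cy"]],[0,0,1]]),np.array(c["extrinsics"])
def proj(n,p):
    K,E=cam(n); q=K@(E[:3,:3]@np.asarray(p,float)+E[:3,3]); return q[:2]/q[2]
def plane(n,uv,z):
    K,E=cam(n); R=E[:3,:3]; o=-R.T@E[:3,3]
    d=(R.T@np.linalg.inv(K)@np.c_[np.atleast_2d(uv),np.ones(len(np.atleast_2d(uv)))].T).T
    return o+d*((z-o[2])/d[:,2])[:,None]
def tri(a,b):
    Ks=[cam(n) for n in("side","top")]
    X=cv2.triangulatePoints(Ks[0][0]@Ks[0][1][:3],Ks[1][0]@Ks[1][1][:3],np.float64(a),np.float64(b)).ravel(); return X[:3]/X[3]
def blobs(im,lo,hi,roi,amin=15):
    h=cv2.cvtColor(im,cv2.COLOR_RGB2HSV); h[...,0]=(h[...,0].astype(int)+20)%180
    m=cv2.inRange(h,np.array(lo),np.array(hi)); k=np.zeros_like(m); x0,y0,x1,y1=roi; k[y0:y1,x0:x1]=m[y0:y1,x0:x1]
    cs=[c for c in cv2.findContours(k,cv2.RETR_EXTERNAL,cv2.CHAIN_APPROX_NONE)[0] if cv2.contourArea(c)>=amin]
    return cs,k
E
python3 - <<'E'
from h import *
I={n:cv2.imread(f"pics/{n}0.png")[:,:,::-1].copy() for n in("side","top")}
R={"side":(260,130,440,320),"top":(225,170,430,270)}
for n in I:
    for nm,lo,hi in(("red",(12,170,90),(23,255,255)),("terra",(20,100,60),(34,255,255)),("blue",(120,90,40),(150,255,255))):
        cs,_=blobs(I[n],lo,hi,R[n],12)
        for c in cs:
            (x,y),r=cv2.minEnclosingCircle(c); mm=cv2.moments(c); print(n,nm,cv2.contourArea(c),round(mm["m10"]/mm["m00"],1),round(mm["m01"]/mm["m00"],1),round(r,1),np.round(cv2.boxPoints(cv2.minAreaRect(c)),1).tolist() if nm=="terra" else "")
    print([cv2.cvtColor(I[n],cv2.COLOR_RGB2HSV)[v,u].tolist() for u,v in ([(416,272),(365,265),(360,258)] if n=="side" else [(410,209),(354,222),(350,210)])])
s=cv2.resize(I["side"][130:330,250:450],(600,600),interpolation=3); t=cv2.resize(I["top"][150:275,220:440],(0,0),fx=3.6,fy=3.6,interpolation=3)
cv2.imwrite("pics/s1.png",s[:,:,::-1]);cv2.imwrite("pics/t1.png",t[:,:,::-1])
E
```

```text
side red 132.0 416.5 272.1 6.9 
side red 63.5 297.2 154.5 5.1 
side terra 151.0 416.5 272.0 7.5 [[406.5, 271.5], [416.0, 262.0], [426.5, 272.5], [417.0, 282.0]]
side terra 1299.0 359.5 265.0 25.3 [[331.29998779296875, 264.6000061035156], [368.1000061035156, 235.10000610351562], [390.29998779296875, 262.8999938964844], [353.5, 292.3999938964844]]
side terra 63.5 408.2 247.2 10.0 [[397.1000061035156, 246.3000030517578], [405.3999938964844, 236.5], [420.29998779296875, 249.10000610351562], [412.0, 258.8999938964844]]
side terra 59.0 379.6 221.3 10.1 [[367.5, 217.8000030517578], [375.3999938964844, 208.5], [390.3999938964844, 221.1999969482422], [382.5, 230.5]]
side terra 50.5 390.9 164.7 18.4 [[371.20001220703125, 163.8000030517578], [373.0, 154.8000030517578], [409.20001220703125, 162.0], [407.3999938964844, 171.10000610351562]]
side terra 97.0 297.4 154.4 6.0 [[292.0, 149.0], [303.0, 149.0], [303.0, 160.0], [292.0, 160.0]]
side terra 15.0 388.5 147.2 4.7 [[386.5, 150.89999389648438], [388.1000061035156, 141.6999969482422], [390.79998779296875, 142.10000610351562], [389.29998779296875,
[... 547 characters left out ...]
 3.9 
top red 47.5 241.8 206.7 4.3 
top terra 846.5 354.1 222.4 20.9 [[342.0, 205.0], [367.0, 205.0], [367.0, 240.0], [342.0, 240.0]]
top terra 67.0 409.7 208.8 5.2 [[403.0, 209.0], [409.5, 202.5], [416.0, 209.0], [409.5, 215.5]]
top terra 71.5 241.7 206.7 5.3 [[237.0, 202.0], [247.0, 202.0], [247.0, 211.0], [237.0, 211.0]]
top terra 24.5 354.4 178.5 3.4 [[351.0, 176.0], [357.0, 176.0], [357.0, 181.0], [351.0, 181.0]]
top terra 28.5 315.9 178.6 6.1 [[310.79998779296875, 180.8000030517578], [312.1000061035156, 174.60000610351562], [324.0, 177.0], [322.79998779296875, 183.1999969482422]]
top blue 13.0 374.5 219.2 5.2 
top blue 14.5 276.6 218.3 5.4 
[[2, 187, 164], [7, 154, 147], [6, 156, 144]]
```

View pics/s1.png

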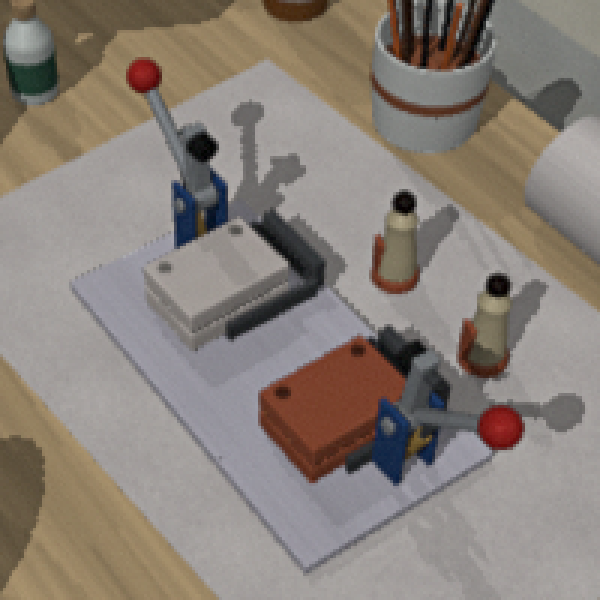

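View pics/t1.png

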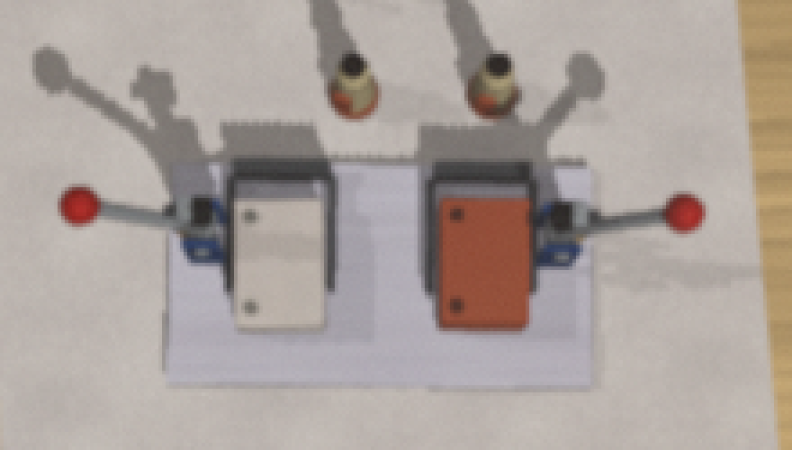

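The crops confirm it: the terracotta block sits in the right nest, short of the dark stop, and both clamps are open. Next I'll triangulate the knobs, the mould's top corners and the plate corners.

Run:
```python
from h import *
np.set_printoptions(precision=4,suppress=True)
rk=tri((416.5,272.1),(410.2,208.8)); lk=tri((297.2,154.5),(241.8,206.7))
print("knobs L,R",lk,rk,np.linalg.norm(lk-rk))
d=lk-rk; yaw=np.arctan2(-d[0],d[1]); print("yaw deg",np.degrees(yaw))
ex=np.array([np.cos(yaw),np.sin(yaw),0]); ey=np.array([-ex[1],ex[0],0]); m=(lk+rk)/2; J=m-.02*ex; J[2]=0; print("jig origin",J)
for nm,a,b in(("FL",(336.7,260),(341.9,240.6)),("FR",(354.3,281.7),(366.4,240.8)),("BL",(370,242.3),(342.2,204.7))):
    p=tri(a,b); print(nm,p,"jig",(p-J)@ex,(p-J)@ey)
for nm,uv in(("plate FL",(166,385)),("plate FR",(592,388)),("plate BR",(592,160))):
    p=plane("top",(uv[0]/3.6+220,uv[1]/3.6+150),.012)[0]; print(nm,p,"jig",(p-J)@ex,(p-J)@ey)
for nm,uv in(("FL",(341.9,240.6)),("FR",(366.4,240.8)),("BL",(342.2,204.7)),("BR",(366.4,204.7))):
    p=plane("top",uv,.057)[0]; print(nm,p,"jig",(p-J)@ex,(p-J)@ey)
for nm,uv in(("stop frontTop",(480,180)),("stop backtop",(480,162))):
    p=plane("top",(uv[0]/3.6+220,uv[1]/3.6+150),.042)[0]; print(nm,"jig",(p-J)@ex,(p-J)@ey)
```

```text
knobs L,R [0.5796 0.2344 0.1527] [ 0.5733 -0.2048  0.1527] 0.4392336255082412
yaw deg -0.8152920702978049
jig origin [0.5565 0.0151 0.    ]
FL [ 0.505  -0.031   0.0588] jig -0.050745357876001006 -0.046850592515964795
FR [ 0.5042 -0.0991  0.054 ] jig -0.05059187338290267 -0.11498347545575369
BL [ 0.6054 -0.0316  0.0534] jig 0.049640126688333196 -0.04596237548689485
plate FL [0.4635 0.1847 0.012 ] jig -0.09534388544993214 0.16821160723221779
plate FR [ 0.4604 -0.1537  0.012 ] jig -0.0936147734582765 -0.1701463386958981
plate BR [ 0.6456 -0.1572  0.012 ] jig 0.09160878443810325 -0.17103974344688558
FL [ 0.5042 -0.0305  0.057 ] jig -0.051632603281287465 -0.04637055368399599
FR [ 0.5035 -0.0987  0.057 ] jig -0.05135272576826359 -0.11453672225951332
BL [ 0.6059 -0.0321  0.057 ] jig 0.05015410428009043 -0.04650634444707962
BR [ 0.6058 -0.1001  0.057 ] jig 0.05101702633486462 -0.11451931902791324
stop frontTop jig 0.06733482616537187 -0.07865901071882003
stop backtop jig 0.08187175732366983 -0.07860398509608074
```

The measurements agree with the text: the knobs are 439 mm apart, the jig's yaw is -0.8° and its origin is at (0.5565, 0.015). The mould is 68 by 102 mm with its top at about 55 mm, and it stops about 20 mm short of home. Now I'll travel to the open front of the nest.

Call:
apply_moves(
  steps=[
    [-0.5, -1, 0, -1, 0.58],
    [-0.5, -1, 0, -1, 0.58],
    [-0.5, -1, 0, -1, 0.58],
    [-0.5, -1, 0, -1, 0.58],
    [-0.5, -1, 0, 0, 0.58],
  ],
  force=20,
)

```text
time_s: 0.72
eef_pos: [0.2985, 0.3145, 0.2287]
tool_rot: [0.008, 1.0, 0.0, 0.0]
ft_force: [1.2, 0.9, 0.3]
grip_width: 0.0505
grasp_force: 0.0
```

Call:
apply_moves(
  steps=[
    [-0.5, -1, 0, 0, 0.58],
    [-0.5, -1, 0, 0, 0.58],
    [-0.5, -1, 0, 0, 0.58],
    [-0.5, -1, 0, 0, 0.58],
    [-0.5, -1, 0, 0, 0.58],
  ],
)

```text
time_s: 1.35
eef_pos: [0.4195, 0.0622, 0.2287]
tool_rot: [0.009, 1.0, 0.0, 0.0]
ft_force: [1.0, 0.4, -0.5]
grip_width: 0.0402
grasp_force: 0.0
```

Call:
apply_moves(
  steps=[
    [-0.4, -1, 0, 0, 0.58],
    [-0.3, -1, 0, 0, 0.58],
    [0, -0.5, 0.5, 0, 0.58],
    [0, 0, 1, 0, 0.58],
    [0, 0, 1, 0, 0.58],
  ],
)

```text
time_s: 1.98
eef_pos: [0.4518, -0.062, 0.1025]
tool_rot: [0.009, 1.0, -0.0, 0.001]
ft_force: [0.6, -0.7, -0.5]
grip_width: 0.0399
grasp_force: 0.0
```

Call:
apply_moves(
  steps=[
    [0, 0, 0.6, 0, 0.58],
    [0, 0, 0.55, 0, 0.58],
    [-0.5, 0, 0, 0, 0.58],
    [-0.2, 0, 0, 0, 0.58],
    [0, 0, 0, 0, 0.58],
  ],
)

```text
time_s: 2.6
eef_pos: [0.487, -0.0621, 0.0462]
tool_rot: [0.009, 1.0, -0.0, 0.0]
ft_force: [-0.3, -0.5, 0.1]
grip_width: 0.0398
grasp_force: 0.0
```

Call:
apply_moves(
  steps=[
    [-0.1, 0, 0, 0, 0.58],
    [-0.1, 0, 0, 0, 0.58],
    [-0.1, 0, 0, 0, 0.58],
    [-0.1, 0, 0, 0, 0.58],
    [0, 0, 0, 0, 0.58],
  ],
)

```text
time_s: 3.22
eef_pos: [0.5075, -0.0626, 0.0461]
tool_rot: [0.009, 1.0, -0.0, 0.001]
ft_force: [-0.2, 0.4, -0.1]
grip_width: 0.0401
grasp_force: 0.0
```

Call:
apply_moves(
  steps=[
    [-0.06, 0, 0, 0, 0.58],
    [-0.06, 0, 0, 0, 0.58],
    [-0.06, 0, 0, 0, 0.58],
    [0, 0, 0, 0, 0.58],
  ],
)

```text
time_s: 3.72
eef_pos: [0.5151, -0.0626, 0.046]
tool_rot: [0.009, 1.0, 0.0, -0.001]
ft_force: [-7.0, -0.2, 3.4]
grip_width: 0.04
grasp_force: 3.5
```

Call:
apply_moves(
  steps=[
    [-0.05, 0, 0, 0, 0.58],
    [-0.05, 0, 0, 0, 0.58],
    [0, 0, 0, 0, 0.58],
  ],
)

```text
time_s: 4.1
eef_pos: [0.5152, -0.0623, 0.0459]
tool_rot: [0.009, 1.0, 0.001, -0.006]
ft_force: [-30.6, -6.3, 21.1]
grip_width: 0.0401
grasp_force: 15.2
```

Call:
apply_moves(
  steps=[
    [0.4, 0, 0, 0, 0.58],
    [0.6, 0, 0, 0, 0.58],
    [0.2, -0.2, -1, 0, 1],
    [0, -0.5, -1, 0, 1],
    [0, -0.5, -1, 0, 1],
  ],
)

```text
time_s: 4.72
eef_pos: [0.4602, -0.1225, 0.1981]
tool_rot: [0.009, 1.0, -0.0, 0.001]
ft_force: [1.1, 0.1, -0.1]
grip_width: 0.0154
grasp_force: 0.0
```

Call:
apply_moves(
  steps=[
    [0, -1, -1, 0, 1],
    [-0.5, -1, -0.3, 0, 1],
    [-0.7, -0.9, 0, 0, 1],
    [-0.8, 0, 0, 0, 1],
    [0, 0, 0, 0, 1],
  ],
)

```text
time_s: 5.35
eef_pos: [0.5592, -0.2633, 0.2545]
tool_rot: [0.009, 1.0, -0.0, 0.0]
ft_force: [-0.9, 0.7, 0.0]
grip_width: 0.0005
grasp_force: 0.0
```

Run:
```python
from h import *
np.set_printoptions(precision=4,suppress=True)
I={n:arm.read_camera(n) for n in("side","top")}
J=np.array([.5565,.0151,0]);a=np.radians(-.815);ex=np.array([np.cos(a),np.sin(a),0]);ey=np.array([-ex[1],ex[0],0])
o=arm.get_obs();print(o["time_s"],o["eef_pos"],o["grip_width"])
c,_=blobs(I["top"],(20,100,60),(34,255,255),(330,185,375,260),200)
for k in c:
    b=cv2.boxPoints(cv2.minAreaRect(k)); p=plane("top",b,.057)-J; print("terra corners jig",np.c_[p@ex,p@ey].tolist(), cv2.contourArea(k))
s=cv2.resize(I["side"][160:310,300:460],(480,450),interpolation=3);t=cv2.resize(I["top"][165:265,330:430],(320,450),interpolation=3)[:,:]
cv2.imwrite("pics/p2.png",np.hstack([s,t])[:,:,::-1])
```

```text
5.45 [ 0.5572 -0.2625  0.2549] 0.00045514923642588594
terra corners jig [[0.0722013450256652, -0.045790027154533466], [0.07309965345398373, -0.11620447852495987], [-0.029432672273587684, -0.11620436442011671], [-0.030297709501173133, -0.04649884159289521]] 848.0
```

View pics/p2.png

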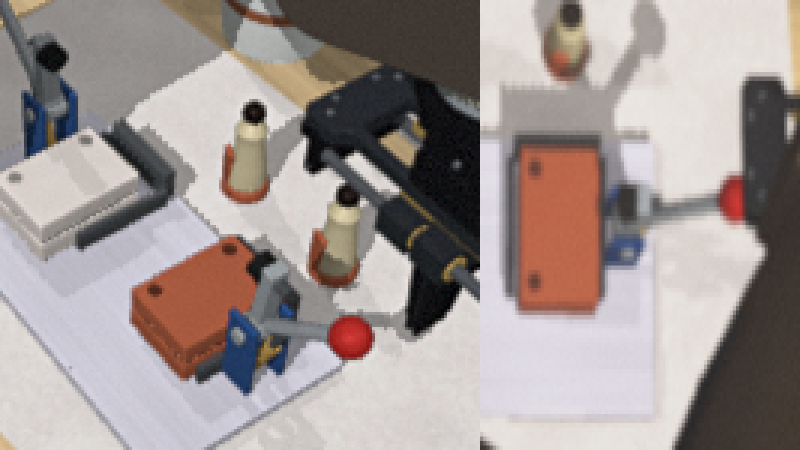

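The mould is home: its front edge is at jig x -30 mm, it lies square and flat, and the clamp is still open. Next the closed fingers go down outside the right knob and push it over centre.

Call:
apply_moves(
  steps=[
    [-0.33, 0, 0.5, 0, 1],
    [0, 0, 0.8, 0, 1],
    [0, 0, 0.7, 0, 1],
    [0, 0.3, 0, 0, 1],
    [0, 0, 0, 0, 1],
  ],
)

```text
time_s: 6.08
eef_pos: [0.5743, -0.2469, 0.1571]
tool_rot: [0.008, 1.0, -0.0, 0.001]
ft_force: [-0.7, -0.4, 0.3]
grip_width: 0.0002
grasp_force: 0.0
```

Call:
apply_moves(
  steps=[
    [0, 0.3, 0, 0, 1],
    [0, 0.2, -0.15, 0, 1],
    [0, 0.2, -0.15, 0, 1],
    [0, 0.2, -0.1, 0, 1],
    [0, 0, 0, 0, 1],
  ],
)

```text
time_s: 6.7
eef_pos: [0.5751, -0.2062, 0.1795]
tool_rot: [0.008, 1.0, -0.004, 0.002]
ft_force: [-11.0, -21.8, 19.0]
grip_width: 0.0004
grasp_force: 12.3
```

```bash
cat >> h.py <<'E'
def knobs():
    np.set_printoptions(precision=4,suppress=True)
    I={n:arm.read_camera(n) for n in("side","top")}; o=arm.get_obs(); print(o["time_s"],o["eef_pos"],o["ft_force"])
    for n,r in(("side",(330,170,450,330)),("top",(310,150,430,270))):
        for c in blobs(I[n],(12,165,80),(23,255,255),r,12)[0]:
            (x,y),q=cv2.minEnclosingCircle(c); print(n,cv2.contourArea(c),round(x,1),round(y,1),round(q,1))
    return I
E
python3 - <<'E'
from h import *
I=knobs()
s=cv2.resize(I["side"][170:310,330:470],(450,450),interpolation=3);t=cv2.resize(I["top"][165:245,345:425],(350,450),interpolation=3)
cv2.imwrite("pics/p3.png",np.hstack([s,t])[:,:,::-1])
E
```

```text
6.8 [ 0.5751 -0.2065  0.1793] [-11.0753 -21.3441  18.6771]
side 79.5 411.0 261.4 6.7
```

View pics/p3.png

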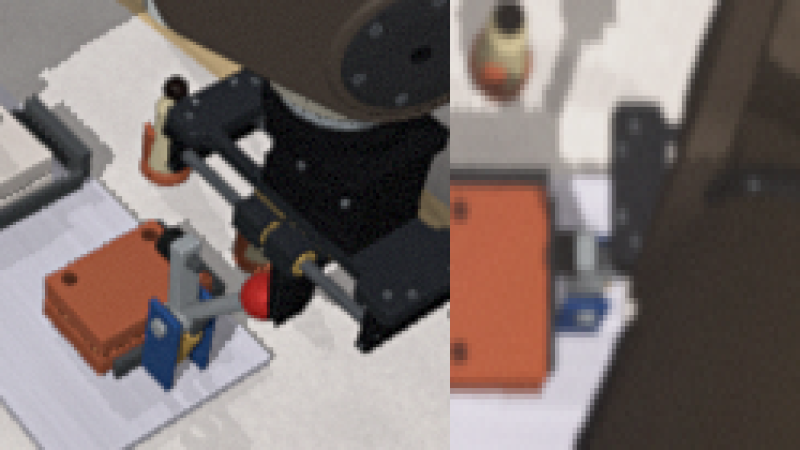

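The clamp is swinging: in the side view the knob is at (411,261) against the fingers and the steel arm has tipped. I'll keep pushing along the arc.

Call:
apply_moves(
  steps=[
    [0, 0.2, -0.1, 0, 1],
    [0, 0.2, -0.07, 0, 1],
    [0, 0.2, -0.05, 0, 1],
    [0, 0.2, -0.03, 0, 1],
  ],
)

```text
time_s: 7.3
eef_pos: [0.5775, -0.1664, 0.1937]
tool_rot: [0.009, 1.0, -0.004, 0.005]
ft_force: [-0.1, -11.2, 15.5]
grip_width: 0.0004
grasp_force: 8.6
```

Call:
apply_moves(
  steps=[
    [0, 0.2, 0, 0, 1],
    [0, 0.2, 0, 0, 1],
    [0, 0.2, 0, 0, 1],
    [0, 0, 0, 0, 1],
  ],
)

```text
time_s: 7.8
eef_pos: [0.5759, -0.1319, 0.188]
tool_rot: [0.008, 1.0, 0.0, -0.0]
ft_force: [-0.1, -0.4, 0.7]
grip_width: 0.0006
grasp_force: 0.0
```

Call:
apply_moves(
  steps=[
    [0, -0.6, 0, 0, 1],
    [0, -0.4, -0.6, 0, 1],
    [0.2, 0, -1, 0, 1],
    [1, 0, -0.2, 0, 1],
    [1, 0, 0, 0, 1],
  ],
)

```text
time_s: 8.43
eef_pos: [0.464, -0.1808, 0.2782]
tool_rot: [0.009, 1.0, -0.0, 0.0]
ft_force: [0.2, -0.5, 0.8]
grip_width: 0.0006
grasp_force: 0.0
```

Call:
apply_moves(
  steps=[
    [0, 0.5, 0, 0, 1],
    [0, 1, 0, 0, 1],
    [0, 1, 0, 0, 1],
    [0, 1, 0, 0, 1],
    [0, 0.5, 0, 0, 1],
  ],
)

```text
time_s: 9.05
eef_pos: [0.4682, 0.0211, 0.2777]
tool_rot: [0.008, 1.0, 0.0, -0.0]
ft_force: [-0.3, -0.8, 0.1]
grip_width: 0.0006
grasp_force: 0.0
```

Run:
```python
from h import *
I=knobs()
s=cv2.resize(I["side"][170:310,310:450],(400,400),interpolation=3);t=cv2.resize(I["top"][165:265,310:410],(400,400),interpolation=3)
cv2.imwrite("pics/p4.png",np.hstack([s,t])[:,:,::-1])
```

```text
9.15 [0.4684 0.0209 0.2777] [ 0.2596 -0.2769 -0.1613]
side 101.5 365.2 221.9 6.2
```

View pics/p4.png

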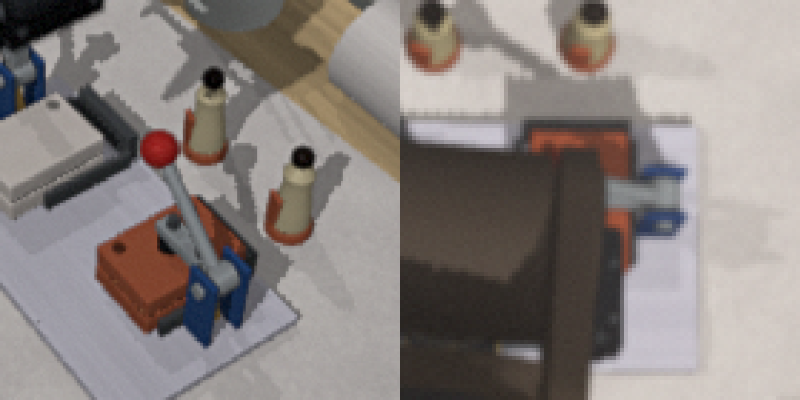

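The handle now leans over the mould with the knob at side (365,222), and the pad is down or nearly so. The hand stays clear while I wait more than three seconds.

Call:
apply_moves(
  steps=[
    [0, 0, 0, 0, 1],
    [0, 0, 0, 0, 1],
    [0, 0, 0, 0, 1],
    [0, 0, 0, 0, 1],
    [0, 0, 0, 0, 1],
  ],
)

```text
time_s: 9.78
eef_pos: [0.4687, 0.0187, 0.2778]
tool_rot: [0.009, 1.0, 0.0, 0.0]
ft_force: [-0.4, -0.6, -0.3]
grip_width: 0.0006
grasp_force: 0.0
```

Run:
```python
from h import *
knobs(); print("expected closed",proj("side",(.5762,-.0415,.1486)),proj("side",(.5762,-.0415,.1527)))
```

```text
9.875 [0.4687 0.0189 0.2778] [-0.662   0.3981 -0.845 ]
side 100.5 365.4 221.9 6.1
expected closed [366.1386 222.5775] [366.2587 221.2868]
```

Call:
apply_moves(
  steps=[
    [0, 0, 0, 0, 1],
    [0, 0, 0, 0, 1],
    [0, 0, 0, 0, 1],
    [0, 0, 0, 0, 1],
    [0, 0, 0, 0, 1],
  ],
)

```text
time_s: 10.5
eef_pos: [0.4687, 0.019, 0.2778]
tool_rot: [0.009, 1.0, 0.0, 0.0]
ft_force: [-0.2, -0.3, 0.4]
grip_width: 0.0004
grasp_force: 0.0
```

Call:
apply_moves(
  steps=[
    [0, 0, 0, 0, 1],
    [0, 0, 0, 0, 1],
    [0, 0, 0, 0, 1],
    [0, 0, 0, 0, 1],
    [0, 0, 0, 0, 1],
  ],
)

```text
time_s: 11.12
eef_pos: [0.4688, 0.0189, 0.2778]
tool_rot: [0.009, 1.0, 0.0, 0.0]
ft_force: [-0.7, 0.6, -0.5]
grip_width: 0.0006
grasp_force: 0.0
```

Call:
apply_moves(
  steps=[
    [0, 0, 0, 0, 1],
    [0, 0, 0, 0, 1],
    [0, 0, 0, 0, 1],
    [0, 0, 0, 0, 1],
    [0, 0, 0, 0, 1],
  ],
)

```text
time_s: 11.75
eef_pos: [0.4687, 0.019, 0.2778]
tool_rot: [0.009, 1.0, 0.0, 0.0]
ft_force: [-0.2, -0.0, -0.1]
grip_width: 0.0004
grasp_force: 0.0
```

Call:
apply_moves(
  steps=[
    [0, 0, 0, 0, 1],
    [0, 0, 0, 0, 1],
    [0, 0, 0, 0, 1],
    [0, 0, 0, 0, 1],
    [0, 0, 0, 0, 1],
  ],
)

```text
time_s: 12.38
eef_pos: [0.4687, 0.019, 0.2778]
tool_rot: [0.009, 1.0, 0.0, 0.0]
ft_force: [0.2, 0.1, 0.4]
grip_width: 0.0006
grasp_force: 0.0
```

Call:
apply_moves(
  steps=[
    [0, 0, 0, 0, 1],
    [0, 0, 0, 0, 1],
    [0, 0, 0, 0, 1],
    [0, 0, 0, 0, 1],
    [0, 0, 0, 0, 1],
  ],
)

```text
time_s: 13.0
eef_pos: [0.4687, 0.0189, 0.2778]
tool_rot: [0.009, 1.0, 0.0, 0.0]
ft_force: [0.0, -0.3, -0.4]
grip_width: 0.0002
grasp_force: 0.0
```

Run:
```python
from h import *
knobs()
```

```text
13.1 [0.4687 0.019  0.2778] [-0.3251 -0.3356  0.291 ]
side 100.5 365.2 221.8 6.2
```

The knob hasn't moved for about 4 s and sits at the predicted closed position, so the clamp is holding. Now I'll go to the inner side of the knob and push it back open.

Call:
apply_moves(
  steps=[
    [-1, 0, 0, 0, 1],
    [-1, -0.1, 0, 0, 1],
    [-0.15, -0.1, 0.8, 0, 1],
    [0, 0, 0.9, 0, 1],
    [0, 0, 0.75, 0, 1],
  ],
)

```text
time_s: 13.72
eef_pos: [0.5758, 0.007, 0.1536]
tool_rot: [0.009, 1.0, 0.0, -0.0]
ft_force: [0.1, -0.1, -0.1]
grip_width: 0.0012
grasp_force: 0.0
```

Call:
apply_moves(
  steps=[
    [0, -0.3, 0, 0, 1],
    [0, -0.15, 0, 0, 1],
    [0, -0.2, -0.15, 0, 1],
    [0, -0.2, -0.15, 0, 1],
  ],
)

```text
time_s: 14.22
eef_pos: [0.5758, -0.0337, 0.173]
tool_rot: [0.01, 1.0, 0.002, 0.001]
ft_force: [-1.1, 25.5, 12.0]
grip_width: 0.0002
grasp_force: 12.6
```

Call:
apply_moves(
  steps=[
    [0, -0.2, -0.1, 0, 1],
    [0, -0.2, -0.08, 0, 1],
    [0, -0.2, -0.07, 0, 1],
    [0, -0.2, -0.05, 0, 1],
    [0, -0.2, -0.03, 0, 1],
  ],
)

```text
time_s: 14.85
eef_pos: [0.5767, -0.0846, 0.1926]
tool_rot: [0.009, 1.0, 0.0, 0.005]
ft_force: [0.7, 10.6, 22.3]
grip_width: 0.0005
grasp_force: 9.7
```

Call:
apply_moves(
  steps=[
    [0, -0.2, 0, 0, 1],
    [0, -0.2, 0, 0, 1],
    [0, -0.2, 0, 0, 1],
    [0, 0, 0, 0, 1],
  ],
)

```text
time_s: 15.35
eef_pos: [0.5738, -0.1165, 0.1872]
tool_rot: [0.009, 1.0, -0.0, 0.0]
ft_force: [0.8, -0.0, 0.8]
grip_width: 0.0007
grasp_force: 0.0
```

Call:
apply_moves(
  steps=[
    [0, 0.6, 0, 0, 1],
    [0, 0.6, -0.6, 0, 1],
    [0.2, 0, -1, 0, 1],
    [1, 0.5, -0.4, 0, 1],
    [1, 1, 0, 0, 1],
  ],
)

```text
time_s: 15.98
eef_pos: [0.471, 0.0156, 0.2879]
tool_rot: [0.01, 1.0, -0.0, 0.001]
ft_force: [0.7, 1.3, -0.0]
grip_width: 0.0003
grasp_force: 0.0
```

Call:
apply_moves(
  steps=[
    [0.2, 1, 0, 0, 1],
    [0, 1, 0, 0, 1],
    [0, 1, 0, 0, 1],
    [0, 1, 0, 0, 1],
    [0, 1, 0, 0, 1],
  ],
)

```text
time_s: 16.6
eef_pos: [0.4661, 0.2673, 0.2868]
tool_rot: [0.009, 1.0, -0.0, -0.0]
ft_force: [0.9, -1.0, 1.2]
grip_width: 0.0003
grasp_force: 0.0
```

Call:
apply_moves(
  steps=[
    [0, 0, 0, 0, 1],
    [0, 0, 0, 0, 1],
    [0, 0, 0, 0, 1],
    [0, 0, 0, 0, 1],
    [0, 0, 0, 0, 1],
  ],
)

```text
time_s: 17.23
eef_pos: [0.4666, 0.2652, 0.287]
tool_rot: [0.009, 1.0, 0.0, 0.0]
ft_force: [0.4, 0.3, 0.4]
grip_width: 0.0003
grasp_force: 0.0
```

Call:
apply_moves(
  steps=[
    [0, 0, 0, 0, 1],
    [0, 0, 0, 0, 1],
    [0, 0, 0, 0, 1],
    [0, 0, 0, 0, 1],
    [0, 0, 0, 0, 1],
  ],
)

```text
time_s: 17.85
eef_pos: [0.4664, 0.2658, 0.2868]
tool_rot: [0.009, 1.0, 0.0, 0.0]
ft_force: [0.6, -0.0, -0.6]
grip_width: -0.0001
grasp_force: 0.0
```

Run:
```python
from h import *
I=knobs()
J=np.array([.5565,.0151,0]);a=np.radians(-.815);ex=np.array([np.cos(a),np.sin(a),0]);ey=np.array([-ex[1],ex[0],0])
for k in blobs(I["top"],(20,100,60),(34,255,255),(330,185,375,260),200)[0]:
    p=plane("top",cv2.boxPoints(cv2.minAreaRect(k)),.057)-J; print(np.c_[p@ex,p@ey].tolist())
s=cv2.resize(I["side"][130:310,260:440],(400,400),interpolation=3);t=cv2.resize(I["top"][140:265,310:435],(400,400),interpolation=3)
cv2.imwrite("pics/p5.png",np.hstack([s,t])[:,:,::-1])
```

```text
17.95 [0.4664 0.2657 0.2868] [0.3711 0.9323 1.1851]
side 133.0 416.3 272.1 7.0
top 40.0 410.0 209.0 4.1
[[-0.030297709501173133, -0.04649884159289521], [0.0722013450256652, -0.045790027154533466], [0.07309965345398373, -0.11620447852495987], [-0.029432672273587684, -0.11620436442011671]]
```

View pics/p5.png

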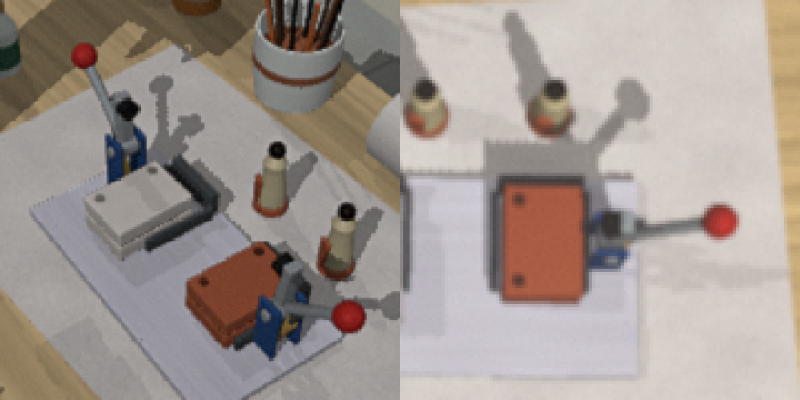

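The clamp is fully open again: the knob is back at side (416,272) and top (410,209), as at the start. The mould is still home with its front at jig x -30 mm, and nothing else has moved. The hand is clear, so I'm handing in.

```bash
python3 -c "
from bench import arm
print(arm.finish_job())"
```

```text
the job is handed in; nothing more can be done
None
```

I pushed the terracotta mould home in the right nest, closed its clamp over centre (it held about 4 s hands-off), and swung it back fully open with the mould still home; the job was handed in at about 18 s, and no verdict was returned.

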